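# Close up a lab tube rack: seat the guide plate, hold the cover for screwing

## Task

Lower the blue guide plate over the rack's two brass pins until it lies flush on the rack bed, and let go of it. Then pick up the steel cover plate and hold it level, hovering about 15 mm above the rack's end cheeks without touching them, so that seen from straight above each of the four threaded holes shows whole inside a corner hole of the cover; finish while still holding it still there, ready for the screws. Leave the tip box, bottle, beaker and screw dish where they are.

Things in the scene. Friction and masses are not known exactly. Their poses are not given: they have to be found in the camera images.
- rack: Metal rack fixed to the bench. Origin: centre of underside, on the bench; x along its length, z up. Grey bed 230 x 90 x 12 mm. At each end a steel cheek, full width, 26 mm long in x, centred at x = +-102, top 55 above the bench; 178 free between them, long sides open. Brass pins on the bed at x = +-60, y = 0: 10 diameter, 20 tall, top 7 tapered. Four 6 mm threaded holes in the cheeks' tops at (+-102, +-28).
- rack_bed (a point): Centre of the top face of the rack's bed, 12 mm above the bench, axes as the rack's. The guide plate's origin lies here when it is flush.
- guide: Loose blue plastic plate, about 0.15 kg, 150 x 70 x 10 mm, flat on the bench on one side of the rack. Origin: centre of underside; x along its length, z up. 13 mm through holes for the pins at x = +-60, y = 0 (fits either way round), four tube holes. White upright grip rib in the middle: 70 long in x, 12 wide in y, 10 to 38 above the origin; take it from above, fingers closing along y.
- cover: Loose steel plate, about 0.35 kg, 232 x 80 x 5 mm, flat on the bench, other side of the rack. Origin: centre of underside; x along its length, z up. 14 mm hole in each corner at (+-102, +-28), fits either way round. Black bar handle on top: 90 long in x, 12 wide in y, 38 to 50 above the origin, on posts 10 x 12 at x = +-38; take the bar from above in its middle, fingers closing along y.
- tipbox: Bystander: blue and grey box of pipette tips, 89 x 124 x 62 mm, beyond the rack. Origin: centre of its underside.
- bottle: Bystander: white plastic bottle, 70 mm diameter, 160 mm tall. Origin: centre of its underside.
- beaker: Bystander: glass beaker, 70 mm diameter, 85 mm tall. Origin: centre of its underside.
- dish: Bystander: low white dish with four thumbscrews, 72 mm diameter, 22 mm tall with the screws. Origin: centre of its underside.
- rack_thread0 (a point): Mouth of a threaded hole (6 mm, dark) in a cheek's top face, at (102, 28) mm in the rack's frame, 55 mm above the bench.
- rack_thread1 (a point): Mouth of a threaded hole (6 mm, dark) in a cheek's top face, at (-102, 28) mm in the rack's frame, 55 mm above the bench.
- rack_thread2 (a point): Mouth of a threaded hole (6 mm, dark) in a cheek's top face, at (-102, -28) mm in the rack's frame, 55 mm above the bench.
- rack_thread3 (a point): Mouth of a threaded hole (6 mm, dark) in a cheek's top face, at (102, -28) mm in the rack's frame, 55 mm above the bench.
- cover_hole0 (a point): Centre of a 14 mm corner hole of the cover, at the plate's underside, at (102, 28) mm in the cover's frame.
- cover_hole1 (a point): Centre of a 14 mm corner hole of the cover, at the plate's underside, at (-102, 28) mm in the cover's frame.
- cover_hole2 (a point): Centre of a 14 mm corner hole of the cover, at the plate's underside, at (-102, -28) mm in the cover's frame.
- cover_hole3 (a point): Centre of a 14 mm corner hole of the cover, at the plate's underside, at (102, -28) mm in the cover's frame.
There are look-alikes about, which are no part of the job. Leave any pink or red look-alike of the guide alone. Leave any orange look-alike of the cover alone.

How it is judged:
On the way:
1. the guide plate lies flush on the rack bed over both pins, let go of and at rest (horizontal distance between guide and rack_bed below 0.003 m and z of guide in the frame of rack_bed below 0.002 m and angle between the x axis of guide and the x axis of rack, either way round below 0.06 rad and angle between guide's own z axis and vertical below 0.03 rad and contact force between the fingers and guide below 0.05 N and linear speed of guide below 0.02 m/s), for 0.2 s.
At the end, for the whole second after the job is handed in: Guide plate on the bed (centred to 3 mm, under 2 mm off, tilt under 0.03), released, at rest. Cover in the fingers, still, touching neither rack nor guide, tilt under 0.08 rad, each corner hole 5 to 30 mm above the cheeks and within 4 mm sideways of a threaded hole, either way round (all of step 1 and ((horizontal distance between cover_hole0 and rack_thread0 below 0.004 m and horizontal distance between cover_hole1 and rack_thread1 below 0.004 m and horizontal distance between cover_hole2 and rack_thread2 below 0.004 m and horizontal distance between cover_hole3 and rack_thread3 below 0.004 m) or (horizontal distance between cover_hole0 and rack_thread2 below 0.004 m and horizontal distance between cover_hole1 and rack_thread3 below 0.004 m and horizontal distance between cover_hole2 and rack_thread0 below 0.004 m and horizontal distance between cover_hole3 and rack_thread1 below 0.004 m)) and z of cover_hole0 in the frame of rack between 0.06 and 0.085 m and z of cover_hole1 in the frame of rack between 0.06 and 0.085 m and z of cover_hole2 in the frame of rack between 0.06 and 0.085 m and z of cover_hole3 in the frame of rack between 0.06 and 0.085 m and angle between cover's own z axis and vertical below 0.08 rad and contact force between cover and rack below 0.05 N and contact force between cover and guide below 0.05 N and contact force between the fingers and cover above 1 N and linear speed of cover below 0.01 m/s and angular speed of cover below 0.1 rad/s); the arm keeps its last pose, push and grip.
It fails at once if the tip box is pushed more than 20 mm from its place (distance of tipbox from where it was at the start of the episode above 0.02 m).
It fails at once if the bottle is pushed more than 20 mm from its place (distance of bottle from where it was at the start of the episode above 0.02 m).
It fails at once if the beaker is pushed more than 20 mm from its place (distance of beaker from where it was at the start of the episode above 0.02 m).
It fails at once if the screw dish is pushed more than 20 mm from its place (distance of dish from where it was at the start of the episode above 0.02 m).
It also fails if it takes over 67 s, if anything falls off the work surface, if the arm or the gripper's body presses on something with over 40 N, if the wrist force passes 120 N, or if a joint passes its speed limit or range.

## Robot

A 7-joint arm with a two-finger parallel gripper is mounted at the origin on the work surface. World frame = base frame: x ahead of the robot, y to its left, z up, the work surface at z = 0. Lengths are in m, angles in rad, forces in N, time in s.
With the tool pointing down it reaches from about 0.35 to 0.9 m from the base axis. Payload 8.1 kg.
Tool frame: the origin (TCP) lies midway between the tips of the shut fingers; the grasp point (between the pads) lies 19 mm behind it (arm.pinch_z is the distance from the TCP to the grasp point, in m); z points along the fingers, y is the direction in which the jaws open and shut (so a half turn about z gives the same grasp; the last joint's range is limited). The gripper opens to 92 mm and grips with 3 to 60 N. Pads are 19 mm wide; open, the fingers measure 130 mm over their backs; the gripper's body (75 mm by 190 mm) begins 47 mm behind the grasp point.
Start: joints at [-1.227, 0.434, 0.025, 1.573, -0.012, 1.134, -0.075], TCP at [0.27, 0.564, 0.227] pointing down, gripper open.
Joint ranges: [-2.62, 2.62], [-0.44, 2.09], [-1.27, 1.32], [0.08, 2.57], [-1.32, 4.46], [0.12, 2], [-2.74, 2.74]. Speed limits (rad/s): [2.22, 2.22, 3.01, 3.01, 3.14, 3.14, 3.14].

## Interface

Orientations are given as a rotation vector (axis times angle).
In Python, from cell import arm, eyes gives the robot as it stands.
- The arm moves only by the tool apply_moves, never from a script. Its argument "targets" is one flat list of numbers, 5 for each row, row after row: the closure, from 0 (fully open) to 1 (shut), then the shift along the tool's x, y, z each as a share of 40 cm, from -1 to 1, then the turn about the tool's z as a share of pi/2 rad, from -1 to 1. A call has 1 to 20 rows; each row shifts and turns the commanded pose from where the row before left it, along the tool's axes as they then stand; what a row does not reach is not made up. A row lasts 1/8 s, in which the tool goes at most 62.5 mm and 10.7 degrees, less where a joint would pass 70% of its speed; a pose out of reach is approached as far as the arm can. A call with a number of a shift or a turn outside -1 to 1 is refused whole. A call with a gripper value outside its range is refused whole. The fingers move at their own pace and stop on an object; "grip_force" is the grip in N (left out, the last holds). Time passes only in rows, so rows that do not move let the fingers close. It gives the time, the measured TCP pose, the force and the opening at its end, in the units of the state.
- arm.observe(): the state, without advancing time (a new reading comes with each control period).
- eyes.get_image(name): name is "scene" or "side" or "wrist"; returns the picture (384x512x3 uint8, red, green, blue); there is no depth.
- eyes.camera_params(name): a dict with "camera_matrix" (3x3 intrinsics, pixels), "xyz" and "attitude" of the camera in the world; the wrist camera has in their place "hand_eye" (4x4, takes a point from camera to tool coordinates, whose origin is the TCP and whose axes are the flange's). Camera axes: x right, y down, z forward; pixel columns grow to the right and rows downward; lengths in m; the calibration is good to about 2 mm. The wrist camera is an equidistant fisheye: a pixel r from the principal point sees the ray r / f radians off the axis. A picture is of the moment at which its call begins: read the wrist's pose just before it. camera_params takes no time and is no camera call.
- arm.sign_off(): hands the job in, once; it reports no verdict.
The state is a dict: "clock": time; "joints": joint angles; "dq": joint speeds; "joint_efforts": joint torques, N m; "position": TCP position; "ee_rot": TCP orientation; "force": force on the tool from outside, world axes, zero at the start; "ft_torque": the same for the moment, N m; "width": opening from 0.0 (shut) to 1.0 (fully open).
Only numpy, scipy, OpenCV 4.12 (cv2) and the standard library are available. Lean on these libraries where they do the work, as an engineer would, in place of code of your own. Each camera call takes 0.05 s, during which the arm holds its last target.

## Working session

There is one attempt and no reset: what is moved stays moved. The work goes in short steps, Python scripts to look and compute and a tool call to move; the robot and the scene stay as the last step left them, time stands still between calls to the robot, and variables do not carry over. Pictures are saved under pics/ and viewed, and the job is handed in when it is done.

Besides the shell and the picture viewer there is one more tool, called after "Request:" in YAML: its name, and indented under it one key for each argument. apply_moves: Moves the arm, as the interface text tells. Its arguments: {"type":"object","properties":{"targets":{"type":"array"},"grip_force":{"type":"number"}},"required":["targets"]}

```bash
ls; mkdir -p pics; python3 - <<'E'
from cell import arm, eyes
import cv2
print(arm.observe()); print(arm.pinch_z)
for n in ["scene","side","wrist"]:
    print(n,eyes.camera_params(n))
    im=eyes.get_image(n); cv2.imwrite(f"pics/a_{n}.png",im[:,:,::-1])
E
```

```text
pics
{'clock': 0.0, 'joints': array([-1.22655059,  0.43518861,  0.02496236,  1.57408736, -0.01158853,
        1.13399401, -0.07508723]), 'dq': array([-0.00011909, -0.00087684, -0.00031307,  0.00142115, -0.00204176,
       -0.0013294 , -0.00167326]), 'joint_efforts': array([ 6.31127568e-04, -6.67868257e+01,  9.85261425e-01, -3.14448130e+01,
       -6.04612101e-02,  4.31871903e-02,  1.92875245e-04]), 'position': array([0.26990802, 0.56315563, 0.22596997]), 'ee_rot': array([-6.96099786e-01, -3.06329990e+00,  2.38722290e-03]), 'force': array([-0.33804474,  1.17534897, -0.25659532]), 'ft_torque': array([ 0.03109927, -0.05374812, -0.01994552]), 'width': 0.9976232806405666}
0.0188
scene {'camera_matrix': array([[376.30850873,   0.        , 255.40138032],
       [  0.        , 376.30850873, 191.38505426],
       [  0.        ,   0.        ,   1.        ]]), 'xyz': array([1.14934326, 0.12888832, 1.12808461]), 'attitude': array([-1.70503613, -2.15157223,  0.58169936])}
side {'camera_matrix': array([[399.20430875,   0.        , 257.45380286],
       [  0.        , 399.20430875, 189.04487297],
       [  0.        ,   0.        ,   1.        ]]), 'xyz': array([ 0.45309179, -0.81342356,  0.94647455]), 'attitude': array([-2.37873318,  0.18455577, -0.05126054])}
wrist {'camera_matrix': array([[297.31863964,   0.        , 253.79495732],
       [  0.        , 297.31863964, 192.90445111],
       [  0.        ,   0.        ,   1.        ]]), 'hand_eye': array([[ 3.61832261e-04, -9.66254176e-01, -2.57590249e-01,
         6.77774512e-02],
       [ 9.99999736e-01,  1.87233516e-04,  7.02344126e-04,
        -6.01609294e-05],
       [-6.30413417e-04, -2.57590435e-01,  9.66253988e-01,
        -1.59221868e-01],
       [ 0.00000000e+00,  0.00000000e+00,  0.00000000e+00,
         1.00000000e+00]])}
```

View pics/a_scene.png

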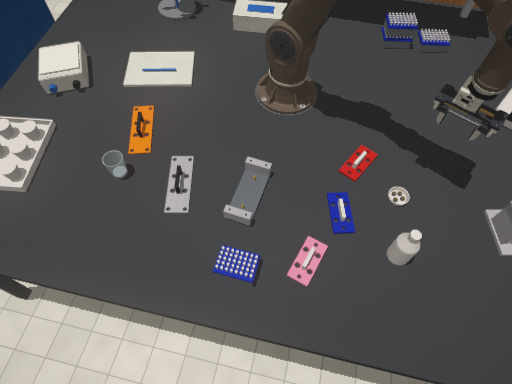

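View pics/a_side.png

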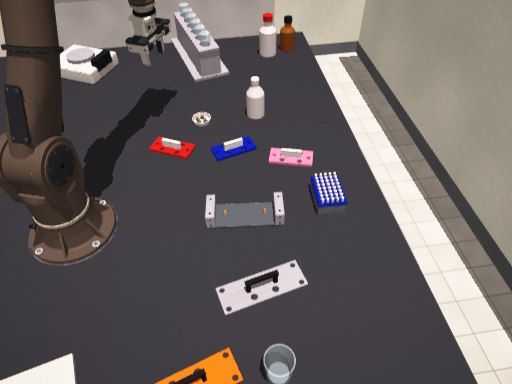

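View pics/a_wrist.png

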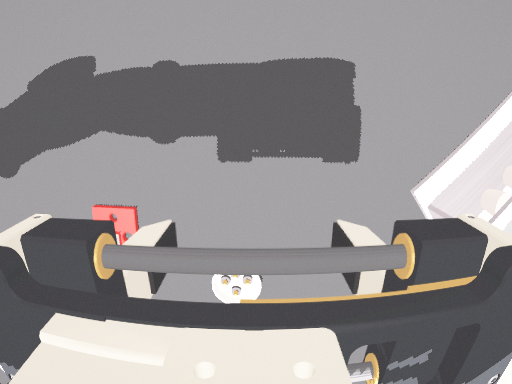

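The scene view shows the blue guide at (340,212), with look-alikes in red at (359,162) and pink at (308,260). The steel cover is at (180,184) and the orange look-alike at (142,129). The rack is at (249,190). Only the blue plate and the steel-grey plate fit the description, so I'll enlarge those to confirm.

```bash
python3 - <<'E'
import cv2, numpy as np
def crop(n,x0,y0,w,h,k,out):
    im=cv2.imread(f"pics/a_{n}.png")[y0:y0+h,x0:x0+w]
    im=cv2.resize(im,None,fx=k,fy=k,interpolation=cv2.INTER_CUBIC)
    for i in range(0,w,10): 
        cv2.line(im,(i*k,0),(i*k,6 if (x0+i)%50 else 14),(0,255,255),1)
        if i%20==0: cv2.putText(im,str(x0+i),(i*k+2,20),0,.4,(0,255,255),1)
    for i in range(0,h,10): 
        cv2.line(im,(0,i*k),(6,i*k),(0,255,255),1)
        if i%20==0: cv2.putText(im,str(y0+i),(8,i*k+4),0,.4,(0,255,255),1)
    cv2.imwrite(f"pics/{out}.png",im)
crop("scene",160,145,120,85,6,"c1")
crop("scene",310,180,70,60,8,"c2")
crop("side",190,185,130,95,6,"c3")
crop("side",200,125,70,45,10,"c4")
crop("side",205,250,115,70,6,"c5")
E
```

```text
(no output)
```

View pics/c1.png

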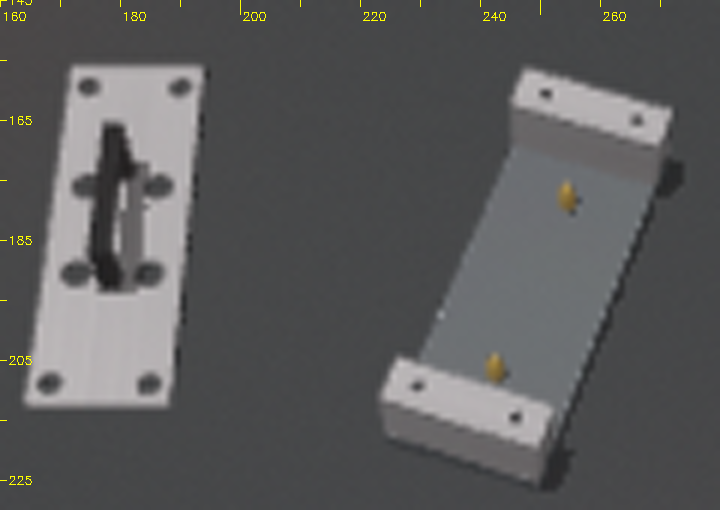

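View pics/c2.png

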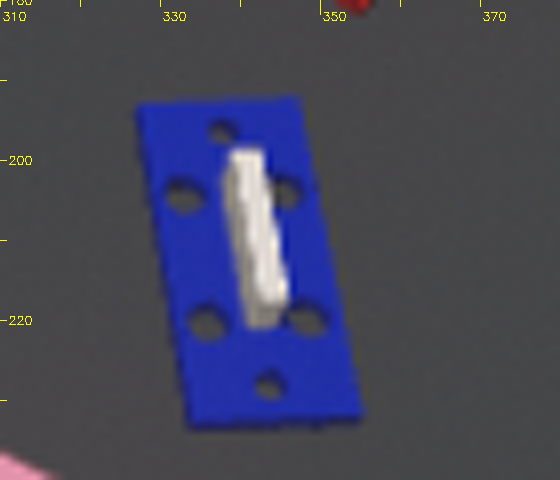

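View pics/c3.png

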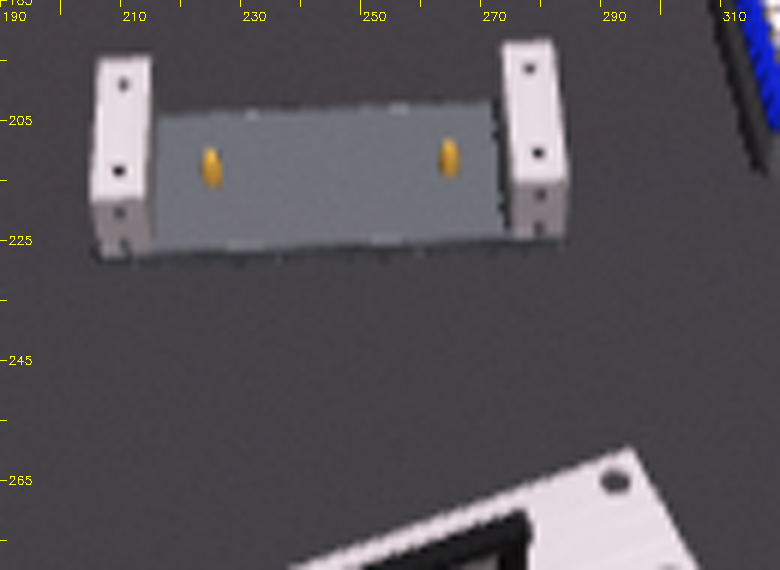

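View pics/c4.png

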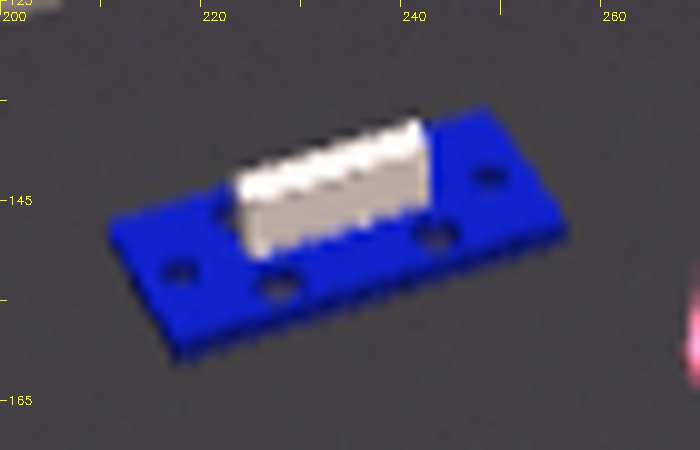

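View pics/c5.png

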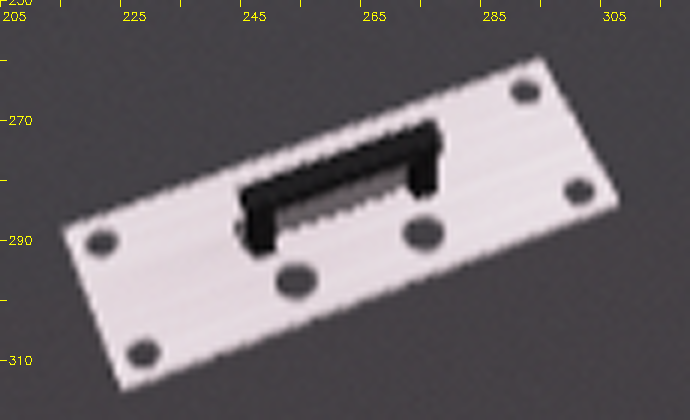

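The crops confirm the choice. The blue plate has a white rib and two small pin holes at scene (337.5,196) and (343.5,228). The steel cover has a black bar. The rack is between them. Next I'll fit the poses from the pixels I read off.

```bash
cat > h.py <<'E'
import numpy as np, cv2
from scipy.optimize import least_squares
from scipy.spatial.transform import Rotation as R
from cell import arm, eyes
def proj(n,P):
    c=eyes.camera_params(n); K=c["camera_matrix"]
    Rm=R.from_rotvec(c["attitude"]).as_matrix()
    p=(np.atleast_2d(P)-c["xyz"])@Rm   # R: cam->world
    return np.c_[p[:,0]/p[:,2]*K[0,0]+K[0,2], p[:,1]/p[:,2]*K[1,1]+K[1,2]]
def wproj(P,pos,rot):
    c=eyes.camera_params("wrist"); K=c["camera_matrix"]; T=c["hand_eye"]
    t=(np.atleast_2d(P)-pos)@R.from_rotvec(rot).as_matrix()
    p=(t-T[:3,3])@T[:3,:3]
    th=np.arctan2(np.hypot(p[:,0],p[:,1]),p[:,2]); a=np.arctan2(p[:,1],p[:,0])
    return np.c_[th*np.cos(a)*K[0,0]+K[0,2], th*np.sin(a)*K[1,1]+K[1,2]]
def cp(a,x0,y0,k): return (np.array(a,float)+.5)/k-.5+[x0,y0]
def place(m,q):
    m=np.array(m,float)/1000; c,s=np.cos(q[2]),np.sin(q[2])
    return np.c_[m[:,0]*c-m[:,1]*s+q[0], m[:,0]*s+m[:,1]*c+q[1], m[:,2]]
def fit(obs,q0):
    # obs: list of (projfn, model pts, pixels)
    f=lambda q: np.concatenate([(pf(place(m,q))-u).ravel() for pf,m,u in obs])
    s=least_squares(f,q0); return s.x, f(s.x)
E
python3 - <<'E'
from h import *
sc=lambda P:proj("scene",P); si=lambda P:proj("side",P)
H=lambda z:[(-102,-28,z),(-102,28,z),(102,-28,z),(102,28,z)]
def rep(name,a,b,q0):
    for l,o in (("scene",[a]),("side",[b]),("both",[a,b])):
        q,r=fit(o,q0); print(name,l,np.round(q,4),"res",np.round(r,1))
rep("rack",(sc,H(55),cp([(546,93),(637,120),(418,386),(516,418)],160,145,6)),
 (si,H(55),cp([(119,171),(124,85),(538,153),(530,69)],190,185,6)),(.6,.1,0))
rep("cover",(sc,H(5),cp([(89,87),(180,87),(49,383),(150,383)],160,145,6)),
 (si,H(5),cp([(143,353),(102,243),(579,192),(525,92)],205,250,6)),(.6,-.1,.2))
C=[(-75,-35,10),(-75,35,10),(75,-35,10),(75,35,10),(-60,0,10),(60,0,10)]
rep("guide",(sc,C,cp([(136,104),(300,97),(186,424),(362,415),(223,131),(270,386)],310,180,8)),
 (si,C,cp([(178,350),(108,218),(568,230),(486,108),(180,271),(491,177)],200,125,10)),(.6,.3,.2))
E
```

```text
rack scene [ 0.5146 -0.0353 -0.1081] res [-0.   0.1  0.   0.  -0.   0.1 -0.  -0.1]
rack side [ 0.5155 -0.035  -0.1083] res [-0.  -0.  -0.   0.   0.1  0.1 -0.  -0.1]
rack both [ 0.5152 -0.0352 -0.1084] res [-0.   0.2  0.1  0.1 -0.   0.2 -0.   0.1 -0.1  0.  -0.2  0.1 -0.   0.1
 -0.1 -0. ]
cover scene [ 0.5281 -0.2815  0.2315] res [-0.1 -0.1  0.1 -0.   0.1  0.  -0.1  0.1]
cover side [ 0.5284 -0.2816  0.2288] res [-0.1  0.1 -0.1 -0.   0.  -0.   0.1 -0.1]
cover both [ 0.5283 -0.2816  0.2299] res [-0.1 -0.   0.1  0.   0.   0.1 -0.2  0.1 -0.1  0.1 -0.1 -0.  -0.  -0.1
  0.  -0.1]
guide scene [0.514  0.2818 0.2731] res [ 0.2  0.  -0.2  0.2  0.4 -0.2 -0.2  0.1  0.   0.  -0.1 -0.1]
guide side [0.5141 0.2817 0.2754] res [-0.3 -0.6 -0.1  0.7 -0.  -0.7  0.4  0.3  0.   0.1 -0.   0.1]
guide both [0.5141 0.2817 0.2739] res [ 0.1  0.  -0.3  0.2  0.4 -0.2 -0.2  0.1  0.   0.  -0.1 -0.1 -0.4 -0.6
 -0.1  0.7 -0.  -0.6  0.4  0.3  0.   0.1 -0.   0.1]
```

```bash
cat >> h.py <<'E'
def ray(n,u,z):
    f=lambda q: (proj(n,[q[0],q[1],z])-u).ravel()
    return least_squares(f,(.6,0)).x
def toolmove(tx,ty,tz,yaw):
    """shift in current tool axes (m) and tool-z turn (rad) to the target; yaw of tool x mod pi"""
    s=arm.observe(); M=R.from_rotvec(s["ee_rot"]).as_matrix()
    d=M.T@(np.array([tx,ty,tz])-s["position"])
    cy=np.arctan2(M[1,0],M[0,0]); t=-(yaw-cy); t=(t+np.pi/2)%np.pi-np.pi/2
    print("pos",np.round(s["position"],4),"yaw",round(cy,4),"tilt",np.round(M[:,2],4),"t",s["clock"],"w",round(s["width"],3),"F",np.round(s["force"],1),"q",np.round(s["joints"],2))
    print("shift/0.4",np.round(d/.4,4),"turn/(pi/2)",round(t/(np.pi/2),4), "step max .156 / .119")
E
python3 - <<'E'
from h import *
print("bottle top",ray("scene",(414,237),.16),ray("side",(255,80),.16))
print("dish",ray("scene",(399,196),.01)); print("beaker",ray("scene",(118,172),.0)); print("tip",ray("scene",(237,265),.04))
toolmove(.514,.2818,.12,.274)
E
```

```text
bottle top [0.63209439 0.47171471] [0.62251258 0.46464468]
dish [0.40743018 0.47186543]
beaker [ 0.53268626 -0.51097213]
tip [ 0.78427805 -0.00452519]
pos [0.2699 0.5633 0.2261] yaw 2.6947 tilt [-4.0e-04 -1.1e-03 -1.0e+00] t 0.15 w 1.0 F [-0.6 -0.3  0.5] q [-1.23  0.44  0.03  1.57 -0.01  1.13 -0.08]
shift/0.4 [-0.8543 -0.3707  0.2659] turn/(pi/2) -0.4589 step max .156 / .119
```

Request:
apply_moves:
  targets: [0,-0.107,-0.046,0,0,0,-0.107,-0.046,0,0,0,-0.107,-0.046,0,0,0,-0.107,-0.046,0,0,0,-0.107,-0.046,0,0,0,-0.107,-0.046,0,0,0,-0.107,-0.046,0,0,0,-0.107,-0.046,0,0,0,0,0,0.02,-0.092,0,0,0,0.02,-0.092,0,0,0,0.02,-0.092,0,0,0,0.02,-0.092,0,0,0,0.02,-0.091,0,0,0,0,0,0,0,0,0,0]
  grip_force: 30

```text
clock: 2.02
position: [0.5154, 0.2829, 0.1869]
ee_rot: [-0.424, 3.113, 0.0]
force: [1.1, 0.3, 0.2]
width: 1.0
```

```bash
python3 - <<'E'
from h import *
toolmove(.514,.2818,.12,.274)
s=arm.observe(); im=eyes.get_image("wrist")[:,:,::-1].copy(); cv2.imwrite("pics/w1.png",im)
q=(.514,.2818,.274)
for u in wproj(place([(-75,-35,10),(-75,35,10),(75,-35,10),(75,35,10),(-60,0,10),(60,0,10),(-35,0,38),(35,0,38)],q),s["position"],s["ee_rot"]):
    cv2.circle(im,tuple(int(round(v)) for v in u),2,(0,255,255),-1)
cv2.imwrite("pics/w1b.png",im)
E
```

```text
pos [0.5154 0.2829 0.1869] yaw -2.8708 tilt [ 1.e-04  1.e-04 -1.e+00] t 2.025 w 1.0 F [1.1 0.3 0.2] q [-0.57  0.41 -0.03  1.72  0.01  1.01  1.24]
shift/0.4 [ 0.004  -0.0018  0.1673] turn/(pi/2) -0.0021 step max .156 / .119
```

View pics/w1b.png

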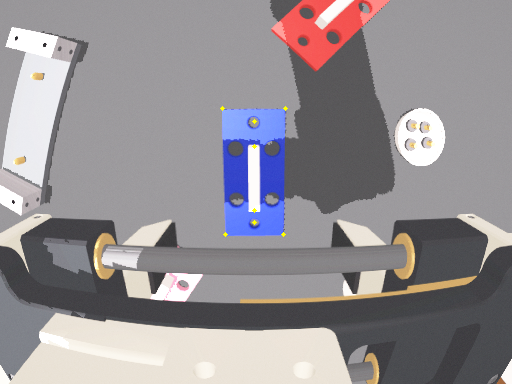

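The wrist view shows the blue guide exactly under the predicted points: corners at (223,109) and (283,234), rib from (254,147) to (254,210). I'll descend, grip and lift.

Request:
apply_moves:
  targets: [0,0.004,-0.002,0.05,-0.002,0,0,0,0.05,0,0,0,0,0.05,0,0,0,0,0.05,0,0,0,0,0.05,0,0,0,0,0.05,0,0,0,0,0.05,0,0,0,0,0.045,0,0,0,0,0.037,0,0,0,0,0,0,0,0,0,0,0]

```text
clock: 3.45
position: [0.5143, 0.2819, 0.0144]
ee_rot: [-0.434, 3.111, 0.0]
force: [0.3, -0.4, 0.1]
width: 0.999
```

```bash
python3 - <<'E'
from h import *
toolmove(.514,.2818,.014,.274)
E
```

```text
pos [0.5143 0.2819 0.0144] yaw -2.8645 tilt [ 6.e-04  4.e-04 -1.e+00] t 3.45 w 0.999 F [ 0.3 -0.4  0.1] q [-0.57  0.62 -0.03  1.87  0.03  0.65  1.23]
shift/0.4 [ 0.0008 -0.0001  0.0009] turn/(pi/2) 0.0019 step max .156 / .119
```

Request:
apply_moves:
  targets: [1,0,0,0,0,1,0,0,0,0,1,0,0,0,0,1,0,0,0,0,1,0,0,0,0,1,0,0,0,0,1,0,0,0,0,1,0,0,-0.05,0,1,0,0,-0.05,0,1,0,0,-0.05,0,1,0,0,-0.05,0,1,0,0,-0.05,0,1,0,0,-0.05,0,1,0,0,0,0]

```text
clock: 5.2
position: [0.5148, 0.2823, 0.1353]
ee_rot: [-0.434, 3.109, 0.002]
force: [0.0, 0.3, -0.4]
width: 0.003
```

```bash
python3 - <<'E'
from h import *
toolmove(.5152,-.0352,.134,-.1083)
im=eyes.get_image("wrist")[:,:,::-1].copy(); cv2.imwrite("pics/w2.png",im)
E
```

```text
pos [0.5148 0.2823 0.1353] yaw -2.8644 tilt [ 0.0025  0.0017 -1.    ] t 5.2 w 0.003 F [ 0.   0.3 -0.4] q [-0.57  0.46 -0.03  1.78  0.02  0.9   1.24]
shift/0.4 [ 0.2162 -0.7637  0.002 ] turn/(pi/2) 0.2454 step max .156 / .119
```

View pics/w2.png

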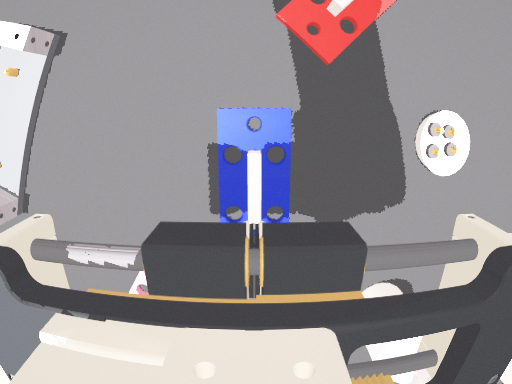

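The fingers are shut on nothing (width 0.003). They were probably still closing when I lifted. I'll check whether the guide moved.

```bash
python3 - <<'E'
from h import *
s=arm.observe();im=cv2.imread("pics/w2.png")
q=(.514,.2818,.274)
for u in wproj(place([(-75,-35,10),(-75,35,10),(75,-35,10),(75,35,10),(-60,0,10),(60,0,10),(-35,0,38),(35,0,38)],q),s["position"],s["ee_rot"]):
    cv2.circle(im,tuple(int(round(v)) for v in u),2,(0,255,255),-1)
im=cv2.resize(im[60:300,130:390],None,fx=2.5,fy=2.5,interpolation=cv2.INTER_CUBIC)
cv2.imwrite("pics/w2b.png",im)
E
```

```text
(no output)
```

View pics/w2b.png

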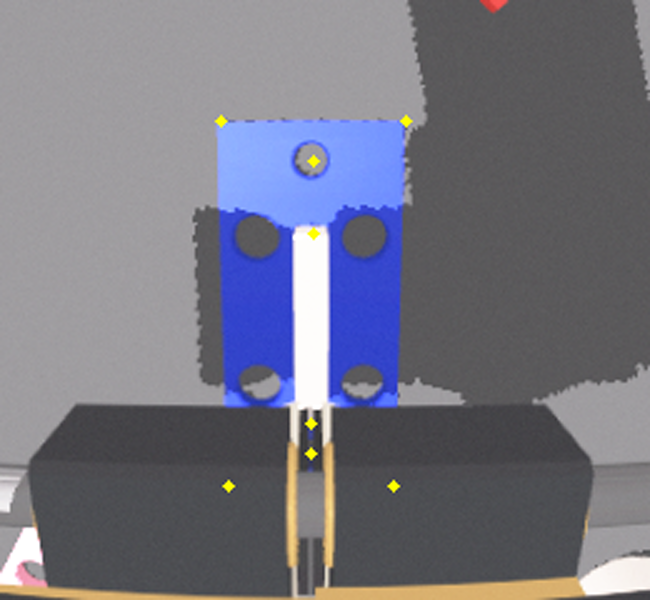

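The guide is where it was, so I'll open, descend again and watch the width while closing.

Request:
apply_moves:
  targets: [0,0,0,0,0,0,0,0,0,0,0,0,0,0,0,0,0,0,0,0,0,0,0,0,0,0,0,0,0,0,0,0,0,0,0,0,0,0,0,0]

```text
clock: 6.25
position: [0.5139, 0.2817, 0.1339]
ee_rot: [-0.434, 3.111, 0.0]
force: [-0.3, 0.3, 0.1]
width: 0.824
```

```bash
python3 - <<'E'
from h import *
toolmove(.514,.2818,.0135,.274)
s=arm.observe();im=eyes.get_image("wrist")[:,:,::-1].copy()
q=(.514,.2818,.274)
for u in wproj(place([(-75,-35,10),(-75,35,10),(75,-35,10),(75,35,10),(-60,0,10),(60,0,10),(-35,0,38),(35,0,38)],q),s["position"],s["ee_rot"]):
    cv2.circle(im,tuple(int(round(v)) for v in u),1,(0,255,255),-1)
im=cv2.resize(im[80:280,150:360],None,fx=3,fy=3,interpolation=cv2.INTER_CUBIC)
cv2.imwrite("pics/w3.png",im)
E
```

```text
pos [0.5139 0.2817 0.1339] yaw -2.8643 tilt [ 0.  0. -1.] t 6.25 w 0.824 F [-0.3  0.3  0.1] q [-0.57  0.46 -0.03  1.78  0.02  0.9   1.24]
shift/0.4 [-2.000e-04  1.000e-04  3.011e-01] turn/(pi/2) 0.0021 step max .156 / .119
```

View pics/w3.png

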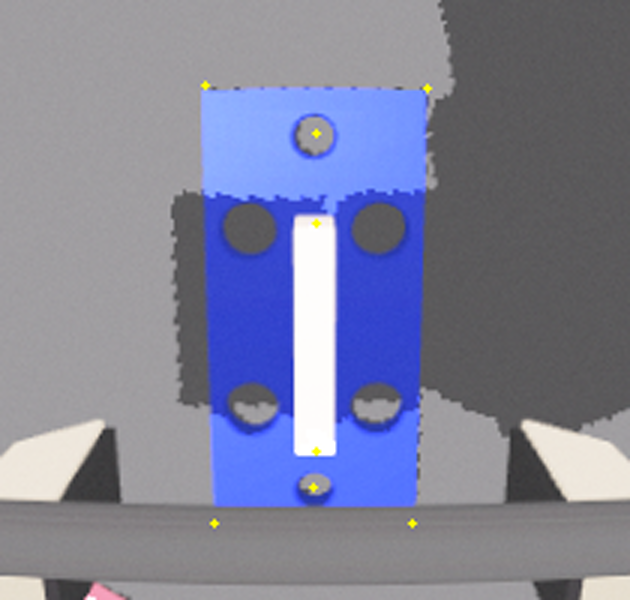

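The guide is undisturbed. I'll descend and close with plenty of rows.

Request:
apply_moves:
  targets: [0.4,0,0,0.05,0.002,0.4,0,0,0.05,0,0.4,0,0,0.05,0,0.4,0,0,0.05,0,0.4,0,0,0.05,0,0.4,0,0,0.05,0,0.4,0,0,0,0,1,0,0,0,0,1,0,0,0,0,1,0,0,0,0,1,0,0,0,0,1,0,0,0,0,1,0,0,0,0,1,0,0,0,0,1,0,0,0,0,1,0,0,0,0]

```text
clock: 8.3
position: [0.514, 0.2818, 0.0141]
ee_rot: [-0.429, 3.112, 0.0]
force: [-0.7, -0.5, 5.5]
width: 0.131
```

```bash
python3 - <<'E'
from h import *
toolmove(.5152,-.0352,.134,-.1083)
E
```

```text
pos [0.514  0.2818 0.0141] yaw -2.8674 tilt [ 2.e-04  2.e-04 -1.e+00] t 8.3 w 0.131 F [-0.7 -0.5  5.5] q [-0.57  0.62 -0.03  1.87  0.03  0.65  1.23]
shift/0.4 [ 0.2116 -0.7638 -0.2998] turn/(pi/2) 0.2435 step max .156 / .119
```

Request:
apply_moves:
  targets: [1,0,0,-0.02,0,1,0,0,-0.05,0,1,0,0,-0.05,0,1,0,0,-0.05,0,1,0,0,-0.05,0,1,0,0,-0.05,0,1,0,0,-0.03,0,1,0,0,0,0,1,0,0,0,0]

```text
clock: 9.43
position: [0.5135, 0.2814, 0.1332]
ee_rot: [0.429, -3.111, 0.001]
force: [-0.2, -0.1, -3.1]
width: 0.133
```

```bash
python3 - <<'E'
from h import *
toolmove(.5152,-.0352,.134,-.1083)
E
```

```text
pos [0.5135 0.2814 0.1332] yaw -2.8674 tilt [-1.e-03 -6.e-04 -1.e+00] t 9.425 w 0.133 F [-0.2 -0.1 -3.1] q [-0.57  0.46 -0.03  1.78  0.02  0.9   1.24]
shift/0.4 [ 0.2101 -0.7632 -0.0016] turn/(pi/2) 0.2435 step max .156 / .119
```

Held (width 12 mm, weight seen). I'll carry it over the rack: translate 0.21, −0.763, then turn +0.2435.

Request:
apply_moves:
  targets: [1,0.021,-0.076,0,0,1,0.021,-0.076,0,0,1,0.021,-0.076,0,0,1,0.021,-0.076,0,0,1,0.021,-0.076,0,0,1,0.021,-0.076,0,0,1,0.021,-0.076,0,0,1,0.021,-0.076,0,0,1,0.021,-0.076,0,0,1,0.021,-0.079,0,0,1,0,0,0,0.061,1,0,0,0,0.061,1,0,0,0,0.061,1,0,0,0,0.06,1,0,0,0,0,1,0,0,0,0,1,0,0,0,0]

```text
clock: 11.55
position: [0.5156, -0.0348, 0.1338]
ee_rot: [-0.167, -3.137, -0.0]
force: [-0.6, -0.1, -1.2]
width: 0.128
```

```bash
python3 - <<'E'
from h import *
toolmove(.5152,-.0352,.026,-.1083)
s=arm.observe();im=eyes.get_image("wrist")[:,:,::-1].copy(); cv2.imwrite("pics/w4.png",im)
for u in wproj(place([(-102,-28,55),(-102,28,55),(102,-28,55),(102,28,55),(-60,0,32),(60,0,32)],(.5152,-.0352,-.1083)),s["position"],s["ee_rot"]):
    cv2.circle(im,tuple(int(round(v)) for v in u),1,(0,255,255),-1)
cv2.imwrite("pics/w4b.png",im)
for n in ("scene","side"): cv2.imwrite(f"pics/d_{n}.png",eyes.get_image(n)[:,:,::-1])
def crop(n,x0,y0,w,h,k,out):
    im=cv2.imread(f"pics/d_{n}.png")[y0:y0+h,x0:x0+w]
    cv2.imwrite(f"pics/{out}.png",cv2.resize(im,None,fx=k,fy=k,interpolation=cv2.INTER_CUBIC))
crop("side",190,150,120,85,6,"d2")
E
```

```text
pos [ 0.5156 -0.0348  0.1338] yaw 3.0352 tilt [-3.e-04  0.e+00 -1.e+00] t 11.55 w 0.128 F [-0.6 -0.1 -1.2] q [-0.13  0.36  0.12  1.96 -0.06  0.83  1.49]
shift/0.4 [ 0.0007 -0.001   0.2694] turn/(pi/2) 0.0012 step max .156 / .119
```

View pics/w4b.png

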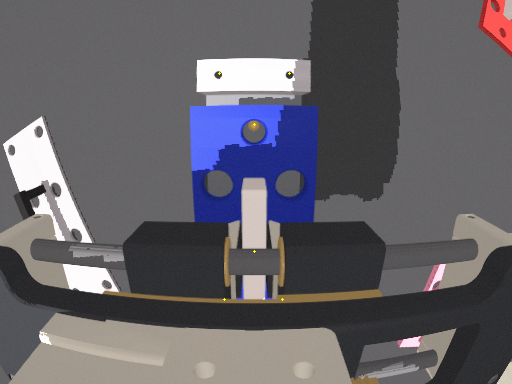

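View pics/d2.png

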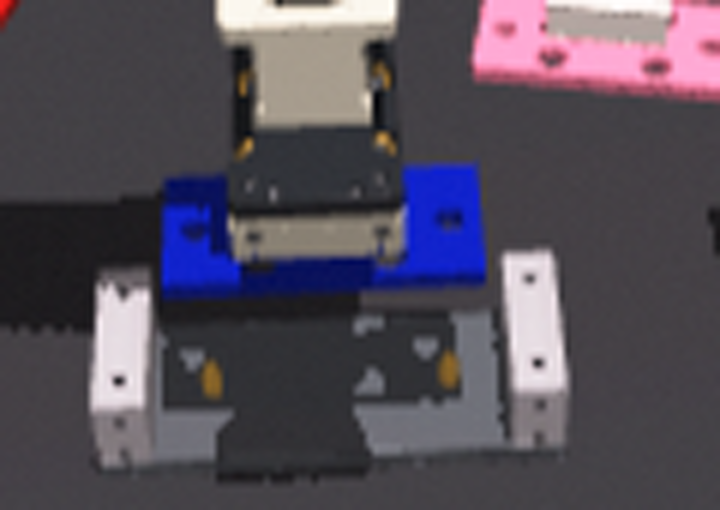

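```bash
python3 - <<'E'
from h import *
s=arm.observe();im=cv2.imread("pics/w4.png")
p=s["position"]; rot=s["ee_rot"]
k=5;x0,y0=180,50
im=cv2.resize(im[y0:y0+100,x0:x0+145],None,fx=k,fy=k,interpolation=cv2.INTER_CUBIC)
def dot(P,c):
    for u in wproj(P,p,rot):
        v=(u-[x0,y0]+.5)*k-.5; print(np.round(v)); cv2.circle(im,tuple(int(round(a)) for a in v),3,c,-1)
z=120
dot(place([(-75,-35,z+10),(-75,35,z+10),(-60,0,z+10),(-35,0,z+38)],(p[0],p[1],3.0352-np.pi)),(0,255,255))
dot(place([(-102,-28,55),(-102,28,55),(-60,0,32)],(.5152,-.0352,-.1083)),(0,0,255))
cv2.imwrite("pics/w4c.png",im)
E
```

```text
[ 55. 271.]
[692. 271.]
[374. 401.]
[375. 684.]
[194. 117.]
[548. 118.]
[371. 371.]
```

View pics/w4c.png

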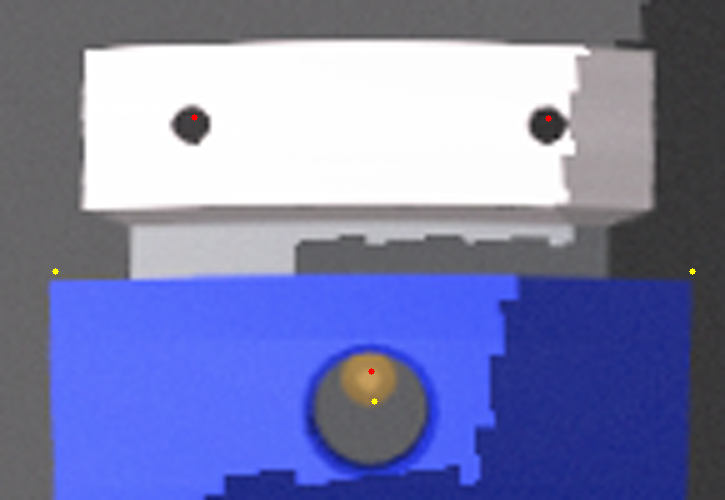

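Observed against predicted in the crop: threads at (191,125) and (546,125), and plate corners at (50,282) and (692,281), both sit about 1.2 mm off the same way. That's a shared camera bias, so the plate is correctly placed relative to the rack. I'll descend to just above the pins.

Request:
apply_moves:
  targets: [1,0.001,-0.001,0.035,0.001,1,0,0,0.035,0,1,0,0,0.035,0,1,0,0,0.035,0,1,0,0,0.035,0,1,0,0,0.03,0,1,0,0,0,0,1,0,0,0,0]

```text
clock: 12.7
position: [0.5155, -0.0352, 0.0522]
ee_rot: [0.171, 3.136, 0.0]
force: [-0.5, -0.4, -0.8]
width: 0.131
```

```bash
python3 - <<'E'
from h import *
toolmove(.5152,-.0352,.026,-.1083)
im=eyes.get_image("wrist")[:,:,::-1].copy()
im=cv2.resize(im[20:220,150:360],None,fx=3.5,fy=3,interpolation=cv2.INTER_CUBIC); cv2.imwrite("pics/w5.png",im)
E
```

```text
pos [ 0.5155 -0.0352  0.0522] yaw 3.0324 tilt [ 4.e-04  0.e+00 -1.e+00] t 12.7 w 0.131 F [-0.5 -0.4 -0.8] q [-0.11  0.48  0.1   2.03 -0.08  0.64  1.5 ]
shift/0.4 [ 0.0007 -0.0001  0.0654] turn/(pi/2) -0.0006 step max .156 / .119
```

View pics/w5.png

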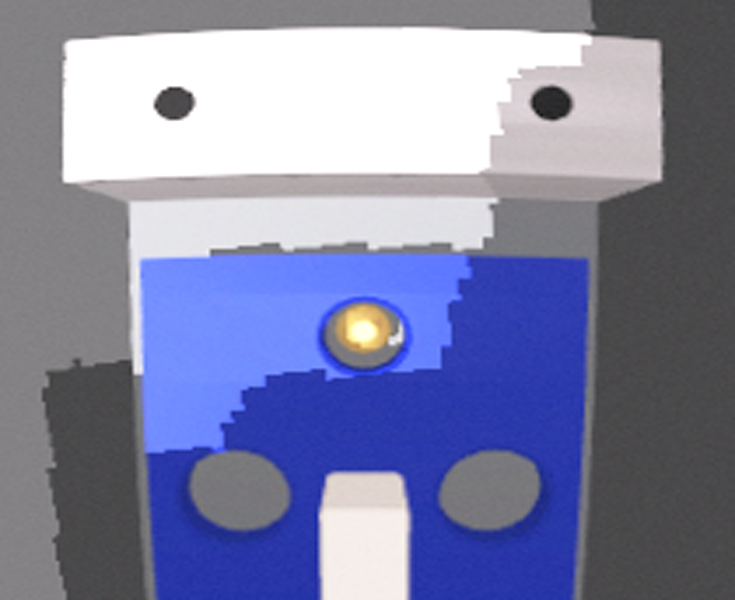

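The pin stands inside the hole at crop (363,333), so I'll go down the last 26 mm slowly.

Request:
apply_moves:
  targets: [1,0.001,0,0.01,0,1,0,0,0.01,0,1,0,0,0.01,0,1,0,0,0.01,0,1,0,0,0.01,0,1,0,0,0.01,0,1,0,0,0.005,0,1,0,0,0,0]

```text
clock: 13.75
position: [0.5147, -0.0352, 0.0261]
ee_rot: [-0.172, -3.137, -0.0]
force: [-1.1, 0.7, 2.7]
width: 0.125
```

```bash
python3 - <<'E'
from h import *
toolmove(.5152,-.0352,.026,-.1083)
E
```

```text
pos [ 0.5147 -0.0352  0.0261] yaw 3.0323 tilt [-1.e-04  1.e-04 -1.e+00] t 13.75 w 0.125 F [-1.1  0.7  2.7] q [-0.1   0.53  0.09  2.04 -0.08  0.58  1.51]
shift/0.4 [-0.0012  0.      0.0002] turn/(pi/2) -0.0006 step max .156 / .119
```

The height is flush (0.0261) and the vertical force has reversed to +2.7 N, so I'll release and lift.

Request:
apply_moves:
  targets: [0.3,0,0,0,0,0.3,0,0,0,0,0.3,0,0,0,0,0.3,0,0,0,0,0.3,0,0,0,0,0.3,0,0,0,0,0.3,0,0,0,0,0.3,0,0,0,0,0.3,0,0,-0.05,0,0.3,0,0,-0.05,0,0.3,0,0,-0.05,0,0.3,0,0,-0.05,0,0.3,0,0,-0.05,0,0.3,0,0,-0.05,0,0.3,0,0,-0.05,0,0.3,0,0,0,0,0.3,0,0,0,0]

```text
clock: 15.88
position: [0.5144, -0.0351, 0.1653]
ee_rot: [-0.171, -3.136, -0.0]
force: [-0.2, 0.5, -0.2]
width: 0.697
```

```bash
python3 - <<'E'
from h import *
toolmove(.5283,-.2816,.166,.230)
im=eyes.get_image("wrist")[:,:,::-1].copy(); cv2.imwrite("pics/w6.png",im)
im=eyes.get_image("side")[:,:,::-1].copy(); cv2.imwrite("pics/e_side.png",im)
cv2.imwrite("pics/e2.png",cv2.resize(im[150:235,190:310],None,fx=6,fy=6,interpolation=cv2.INTER_CUBIC))
E
```

```text
pos [ 0.5144 -0.0351  0.1653] yaw 3.0325 tilt [-7.e-04  1.e-04 -1.e+00] t 15.875 w 0.697 F [-0.2  0.5 -0.2] q [-0.13  0.32  0.13  1.92 -0.05  0.9   1.48]
shift/0.4 [-0.1016 -0.6089 -0.0018] turn/(pi/2) -0.2159 step max .156 / .119
```

View pics/w6.png

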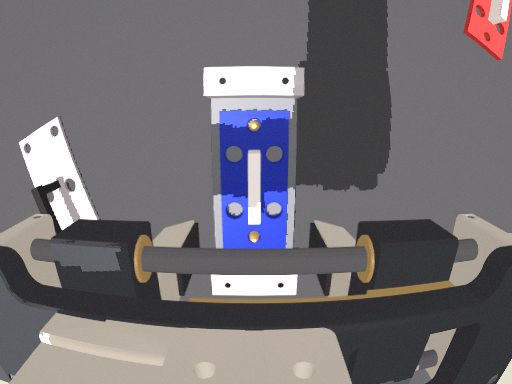

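View pics/e2.png

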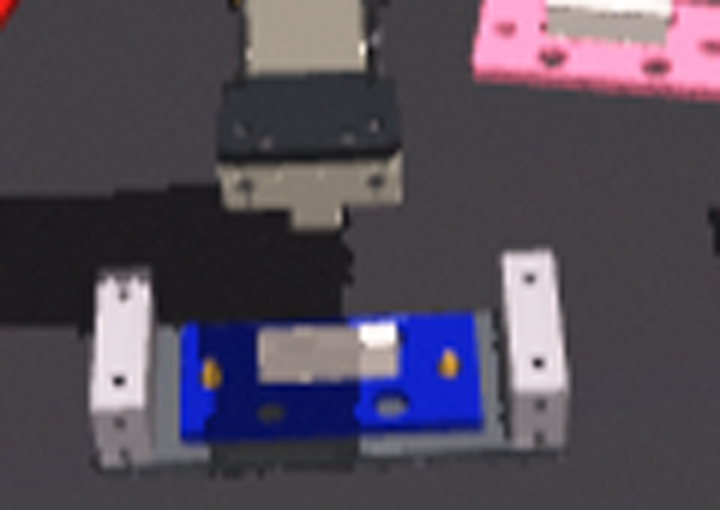

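The guide lies on the bed with both pins showing through it, at (210,373) and (449,362) in the side crop. On to the cover.

Request:
apply_moves:
  targets: [0.3,-0.012,-0.076,0,0,0.3,-0.012,-0.076,0,0,0.3,-0.012,-0.076,0,0,0.3,-0.013,-0.076,0,0,0.3,-0.013,-0.076,0,0,0.3,-0.013,-0.076,0,0,0.3,-0.013,-0.076,0,0,0.3,-0.013,-0.077,0,0,0.3,0,0,0,-0.072,0.3,0,0,0,-0.072,0.3,0,0,0,-0.072,0.3,0,0,0,0,0.3,0,0,0,0]

```text
clock: 17.6
position: [0.5282, -0.2816, 0.1654]
ee_rot: [0.357, -3.121, -0.001]
force: [0.1, 0.3, 0.6]
width: 0.703
```

```bash
python3 - <<'E'
from h import *
toolmove(.5283,-.2816,.025,.230)
s=arm.observe();im=eyes.get_image("wrist")[:,:,::-1].copy()
q=(.5283,-.2816,.230)
for u in wproj(place([(-102,-28,5),(-102,28,5),(102,-28,5),(102,28,5),(-45,0,50),(45,0,50)],q),s["position"],s["ee_rot"]):
    cv2.circle(im,tuple(int(round(v)) for v in u),1,(0,255,255),-1)
cv2.imwrite("pics/w7.png",im)
for n in ("scene","side"): cv2.imwrite(f"pics/g_{n}.png",eyes.get_image(n)[:,:,::-1])
im=cv2.imread("pics/g_side.png");cv2.imwrite("pics/g2.png",cv2.resize(im[185:235,200:290],None,fx=8,fy=8,interpolation=cv2.INTER_CUBIC))
im=cv2.imread("pics/g_scene.png");cv2.imwrite("pics/g1.png",cv2.resize(im[150:235,215:285],None,fx=7,fy=7,interpolation=cv2.INTER_CUBIC))
E
```

```text
pos [ 0.5282 -0.2816  0.1654] yaw -2.9141 tilt [-7.e-04  4.e-04 -1.e+00] t 17.6 w 0.703 F [0.1 0.3 0.6] q [ 0.32  0.45  0.11  1.72 -0.06  0.98  2.25]
shift/0.4 [-4.00e-04 -2.00e-04  3.51e-01] turn/(pi/2) -0.0016 step max .156 / .119
```

View pics/w7.png

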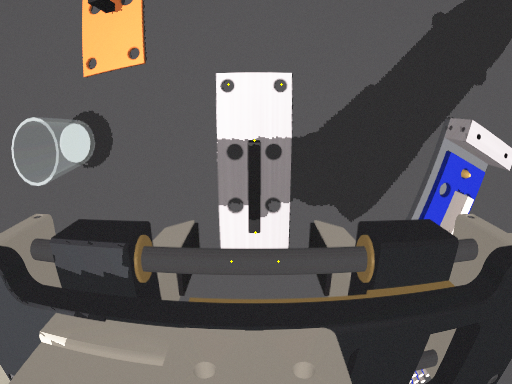

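View pics/g2.png

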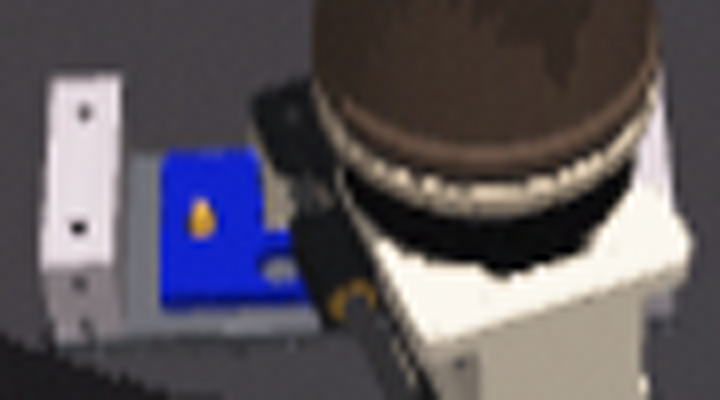

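View pics/g1.png

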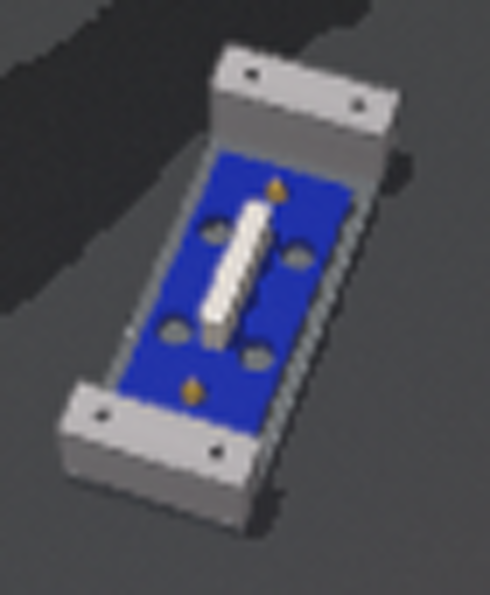

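The overlay matches the steel cover: holes at (228,85) and (281,85), bar from (254,140) to (255,232). Time to descend and grip.

Request:
apply_moves:
  targets: [0.3,0,0,0.05,-0.002,0.3,0,0,0.05,0,0.3,0,0,0.05,0,0.3,0,0,0.05,0,0.3,0,0,0.05,0,0.3,0,0,0.05,0,0.3,0,0,0.05,0,0.3,0,0,0,0,1,0,0,0,0,1,0,0,0,0,1,0,0,0,0,1,0,0,0,0,1,0,0,0,0,1,0,0,0,0,1,0,0,0,0,1,0,0,0,0,1,0,0,0,0,1,0,0,0,0]
  grip_force: 50

```text
clock: 20.0
position: [0.5284, -0.2816, 0.0259]
ee_rot: [0.366, -3.12, -0.0]
force: [-0.2, 0.4, 1.2]
width: 0.125
```

```bash
python3 - <<'E'
from h import *
toolmove(.5152,-.0352,.15,-.1083)
# guide on the bed, z free
sc=lambda P:proj("side",P)
u=cp([(180,437),(182,322),(483,430),(477,314)],190,150,6)
m=[(-75,-35,10),(-75,35,10),(75,-35,10),(75,35,10)]
f=lambda q:(proj("side",place(m,q[:3])+[0,0,q[3]])-u).ravel()
r=least_squares(f,(.515,-.035,-.108,.012)); print(np.round(r.x,4),np.round(r.fun,1))
for z in (.012,.02): 
    r=least_squares(lambda q:f([*q,z]),(.515,-.035,-.108)); print(z,np.round(r.x,4),r.cost)
E
```

```text
pos [ 0.5284 -0.2816  0.0259] yaw -2.9083 tilt [-1.e-04  1.e-04 -1.e+00] t 20.0 w 0.125 F [-0.2  0.4  1.2] q [ 0.34  0.62  0.09  1.84 -0.08  0.69  2.28]
shift/0.4 [-0.1103  0.6071 -0.3101] turn/(pi/2) 0.2175 step max .156 / .119
[ 0.5145 -0.0465 -0.1254  0.0234] [-0.5 -0.5  0.1  0.7  0.2 -0.8  0.2  0.6]
0.012 [ 0.5152 -0.037  -0.1251] 1.2359769604601796
0.02 [ 0.5147 -0.0437 -0.1253] 1.0394275283493708
```

The cover is gripped at the expected width of 12 mm. I'll lift, carry, then turn.

Request:
apply_moves:
  targets: [1,0,0,-0.02,0,1,0,0,-0.04,0,1,0,0,-0.05,0,1,0,0,-0.05,0,1,0,0,-0.05,0,1,0,0,-0.05,0,1,0,0,-0.03,0,1,0,0,-0.02,0,1,0,0,0,0,1,0,0,0,0]

```text
clock: 21.25
position: [0.5281, -0.2815, 0.1493]
ee_rot: [0.365, -3.119, -0.001]
force: [-0.8, 0.7, -4.2]
width: 0.129
```

Request:
apply_moves:
  targets: [1,-0.006,0.03,0,0,1,-0.011,0.06,0,0,1,-0.011,0.06,0,0,1,-0.011,0.06,0,0,1,-0.011,0.06,0,0,1,-0.011,0.06,0,0,1,-0.011,0.06,0,0,1,-0.011,0.06,0,0,1,-0.011,0.06,0,0,1,-0.011,0.06,0,0,1,-0.005,0.037,0,0,1,0,0,0,0.044,1,0,0,0,0.044,1,0,0,0,0.044,1,0,0,0,0.044,1,0,0,0,0.042,1,0,0,0,0,1,0,0,0,0,1,0,0,0,0]

```text
clock: 23.62
position: [0.5151, -0.0353, 0.1499]
ee_rot: [-0.17, -3.137, -0.0]
force: [0.1, 0.1, -4.1]
width: 0.125
```

```bash
python3 - <<'E'
from h import *
toolmove(.5152,-.0352,.0955,-.1083)
s=arm.observe();im=eyes.get_image("wrist")[:,:,::-1].copy();cv2.imwrite("pics/w8.png",im)
for n in ("scene","side"): cv2.imwrite(f"pics/k_{n}.png",eyes.get_image(n)[:,:,::-1])
im=cv2.imread("pics/k_side.png");cv2.imwrite("pics/k2.png",cv2.resize(im[140:240,190:300],None,fx=6,fy=6,interpolation=cv2.INTER_CUBIC))
E
```

```text
pos [ 0.5151 -0.0353  0.1499] yaw 3.0332 tilt [-0.  0. -1.] t 23.625 w 0.125 F [ 0.1  0.1 -4.1] q [-0.13  0.34  0.13  1.94 -0.06  0.86  1.48]
shift/0.4 [-0.0002  0.0003  0.136 ] turn/(pi/2) -0.0001 step max .156 / .119
```

View pics/w8.png

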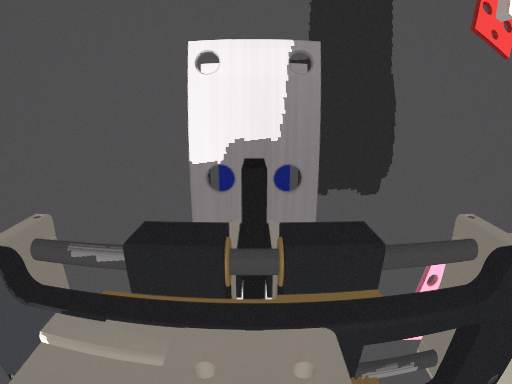

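View pics/k2.png

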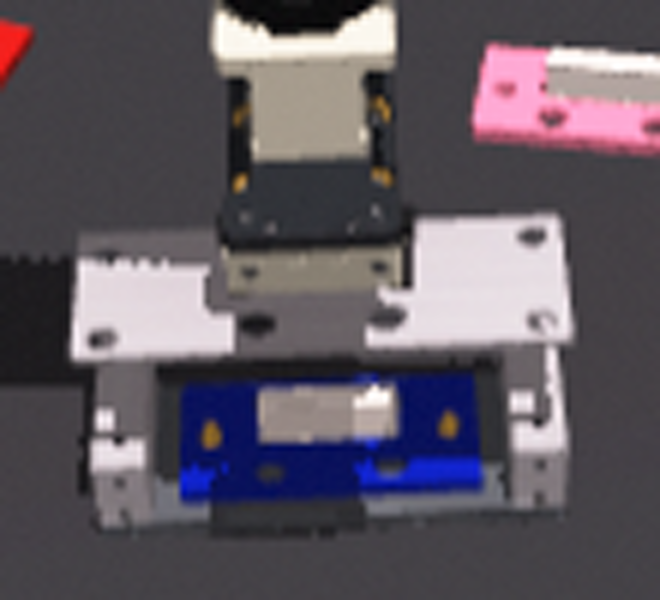

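Cover held level above the rack. I'll lower it 54 mm to hover and check.

Request:
apply_moves:
  targets: [1,0,0,0.02,0,1,0,0,0.025,0,1,0,0,0.025,0,1,0,0,0.025,0,1,0,0,0.02,0,1,0,0,0.015,0,1,0,0,0.006,0,1,0,0,0,0,1,0,0,0,0,1,0,0,0,0]

```text
clock: 25.02
position: [0.5153, -0.0353, 0.0958]
ee_rot: [0.171, 3.136, 0.0]
force: [-0.4, -0.0, -3.5]
width: 0.127
```

```bash
python3 - <<'E'
from h import *
toolmove(.5152,-.0352,.0955,-.1083)
for n in ("wrist","scene","side"): cv2.imwrite(f"pics/m_{n}.png",eyes.get_image(n)[:,:,::-1])
im=cv2.imread("pics/m_side.png");cv2.imwrite("pics/m2.png",cv2.resize(im[160:240,195:295],None,fx=7,fy=7,interpolation=cv2.INTER_CUBIC))
im=cv2.imread("pics/m_scene.png");cv2.imwrite("pics/m1.png",cv2.resize(im[145:235,205:295],None,fx=6,fy=6,interpolation=cv2.INTER_CUBIC))
im=cv2.imread("pics/m_wrist.png");cv2.imwrite("pics/m3.png",cv2.resize(im[20:140,160:350],None,fx=4,fy=4,interpolation=cv2.INTER_CUBIC))
E
```

```text
pos [ 0.5153 -0.0353  0.0958] yaw 3.0324 tilt [ 5.e-04  1.e-04 -1.e+00] t 25.025 w 0.127 F [-0.4 -0.  -3.5] q [-0.12  0.42  0.12  1.99 -0.07  0.74  1.5 ]
shift/0.4 [0.0003 0.0002 0.0007] turn/(pi/2) -0.0006 step max .156 / .119
```

View pics/m1.png

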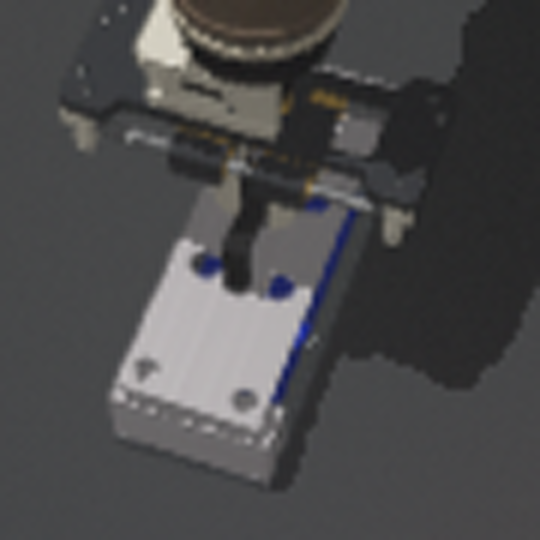

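View pics/m2.png

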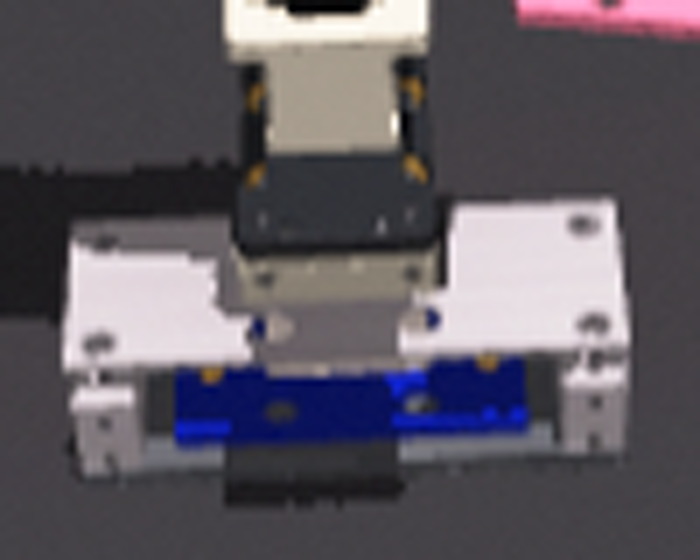

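View pics/m3.png

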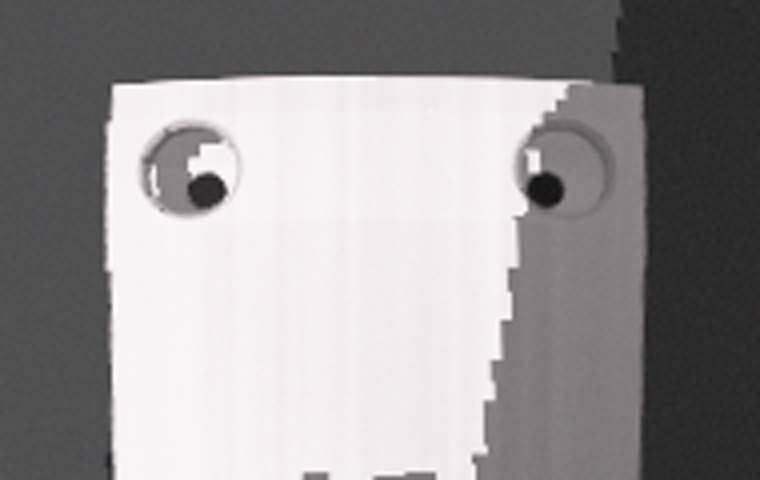

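```bash
python3 - <<'E'
from h import *
s=arm.observe()
W=lambda P:wproj(P,s["position"],s["ee_rot"]); S=lambda P:proj("side",P); C=lambda P:proj("scene",P)
q0=(.515,-.035,-.108)
A=[(-102,-28),(-102,28)]
# wrist left-in-image is y-?
for z,px,l in ((74.9,[(190,169),(565,169)],"cover"),(55,[(207,190),(545,190)],"threads")):
    m=[(*a,z) for a in A]; print(l,fit([(W,m,cp(px,160,20,4))],q0))
for z in (70,74.9,80):
    m=[(-102,-28,z),(-102,28,z),(102,-28,z),(102,28,z)]
    print("side",z,fit([(S,m,cp([(100,342),(103,242),(593,322),(583,222)],195,160,7))],q0))
m=[(102,-28,74.9),(102,28,74.9)]
print("scene",fit([(C,m,cp([(146,369),(245,400)],205,145,6))],q0))
E
```

```text
cover (array([ 0.5159437 , -0.03553981, -0.108525  ]), array([ 0.23394301,  0.00115439, -0.23411717,  0.00130781]))
threads (array([ 0.51602181, -0.03581893, -0.10890257]), array([ 0.16880895,  0.0005278 , -0.16879858,  0.00049363]))
side 70 (array([ 0.51564273, -0.02999989, -0.10661909]), array([-0.0408309 ,  0.00628148,  0.31194353,  0.06350878, -0.10769762,
       -0.10707129, -0.15818895,  0.08694705]))
side 74.9 (array([ 0.51530267, -0.0343093 , -0.1067212 ]), array([-0.24058191,  0.03449815,  0.12487348,  0.01258965,  0.09187044,
       -0.09030176,  0.02873605,  0.02576121]))
side 80 (array([ 0.51494881, -0.03879378, -0.10682946]), array([-0.45091344,  0.06393855, -0.07199473, -0.04125946,  0.30196438,
       -0.07280616,  0.22548313, -0.03879201]))
scene (array([ 0.51469448, -0.03556415, -0.10623545]), array([-0.03833476, -0.0167329 ,  0.03806139,  0.01551424]))
```

Cover and threads agree to within 1 mm in all three views (0.3 mm in the wrist view). The height is about 15 mm above the cheeks, the yaw matches to 0.002 rad, and the arm is still. Handing in.

```bash
python3 - <<'E'
from cell import arm
print(arm.sign_off()); s=arm.observe(); print(s["clock"],s["position"],s["width"])
E
```

```text
the job is handed in; nothing more can be done
None
the job is handed in; nothing more can be done
```

The blue guide plate is on the rack bed over both pins and released. The steel cover is held level above the rack, and I handed the job in at about 25 s on the robot's clock. The sign-off gives no verdict, so the result rests on my own checks.

**What went wrong on the way:** My first grasp of the guide closed on nothing, because I lifted before the fingers had finished closing. The guide had not moved, and the second grasp held.

**Guide:**
- At release the tool was at the flush height, 26.1 mm, and the vertical force had reversed.
- The pictures show both pins standing through the plate.
- A fit of the guide from the side camera alone was inconclusive. It gave a height of 23 mm instead of 12 mm, a sideways position 11 mm off, and a yaw 0.017 rad off the rack's. With the height fixed at 12 mm the sideways error came down to about 2 mm.
- I put that down to poor conditioning of a single view, and relied on the tool height and the pictures.

**Cover:**
- It is gripped at 50 N with a 12 mm opening, and its weight shows on the wrist force.
- The underside is about 15 mm above the cheeks.
- The cover's position agrees with the threaded holes to about 0.3 mm in the wrist view and within 1 mm in the side and scene views. The yaw difference is about 0.002 rad or less.
- In the final side view it touches neither the rack nor the guide.

**Bystanders and look-alikes:** The moves were planned to stay clear of the tip box, bottle, beaker, dish and the coloured look-alikes. I did not re-measure their positions at the end.

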